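# Set up a blown flask in the sprung neck-finishing jig

## Task

Get the glass studio's neck-finishing jig ready: first put the graphite shaping block upright into the square pocket of the wooden tool tray, fully home, and let go of it. Then take the round green flask by its neck off its cork ring, set it upright in the orange sprung ring of the blue jig and gently press it straight down until the ring is all the way down on its springs; finish while still gripping the neck and holding the flask pressed down, without letting go. It is glass, so do not drop it or lean hard on it, and leave the brass plug, the yellow bottle, the amber jar and the brush where they are.

Things in the scene. Friction and masses are not known exactly. Their poses are not given: they have to be found in the camera images.
- shaper: Graphite shaping block, loose, standing on the table: dark square foot 36 x 36 mm, 32 mm tall, with a pale wooden square grip 24 x 24 mm on top of it from 32 to 78 mm height, its faces parallel to the foot's. About 0.13 kg. Origin at the centre of the underside, z up, x and y square to its faces.
- tray: Wooden tool tray fixed to the table, 225 mm (its x) by 80 mm (its y), 26 mm tall; origin at the centre of its underside, z up. A row of three pockets along its x, all 16 mm deep: a square one at x = -70 mm, an empty round one (40 mm across) in the middle, and a round one at x = +70 mm that holds the brass plug. It may stand to the left or the right of the robot, the flask on the other side.
- square_pocket (a point): Centre of the FLOOR of the tray's square pocket, 10 mm above the table; the pocket is 40 x 40 mm with a 2 mm chamfer, its sides parallel to the tray's x and y, its mouth 16 mm above this point. Axes as the tray's.
- flask: Round-bottomed green glass flask, 140 mm tall, about 0.16 kg: ball body 80 mm across (centre 40 mm above the origin), straight round neck 28 mm across from 80 to 132 mm above the origin, lip 34 mm across on top from 132 to 140 mm. Origin at the lowest point of the ball, z up along the neck. It stands upright on a cork ring, its lowest point about 14 mm above the table.
- flask_neck (a point): Point on the flask's axis in the neck, 112 mm above the flask's origin: where to grip it.
- cork_ring: Cork ring fixed to the table on which the flask stands: 100 mm outside, 56 mm hole, 26 mm tall. Origin at the centre of its underside.
- jig: Fixed jig: blue round base 130 mm across, 14 mm thick, with three steel guide posts 8 mm thick on a 55 mm radius, rising to 86 mm above the table. Origin at the centre of its underside, z up.
- ring_top (a point): Centre of the upper face of the orange ring cradle (82 mm outside, 60 mm hole, 14 mm thick), on the jig's axis; 66 mm above the table when up, it goes down with the ring. A flask seated in the ring has its lowest point about 13.5 mm below this point and centres itself.
- cradle (a joint): How far the sprung ring is pressed down, in m: 0 up, 0.020 down on its stop. It starts to move at about 3 N (the flask's weight alone does not move it), needs about 11 N in all to reach the stop, and springs back up if let go.
- plug: Brass plug in the tray's round pocket at x = +70 mm, 36 mm across, 50 mm tall; leave alone. Origin at the centre of its underside.
- bottle: Yellow squeeze bottle, 56 mm across, 170 mm tall; leave alone. Origin at the centre of its underside.
- jar: Amber jar with dark lid, 60 mm across, 80 mm tall; leave alone. Origin at the centre of its underside.
- brush: Flat hand brush with pale wooden handle, about 0.2 m long, lying on the table along its x; leave alone. Origin on its underside.

How it is judged:
On the way, in this order (a step that is already met when the one before it is completed fails the run):
1. the graphite block stands fully home in the square pocket, let go (horizontal distance between shaper and square_pocket below 0.006 m and z of shaper in the frame of square_pocket below 0.004 m and angle between shaper's own z axis and vertical below 0.1 rad and contact force between the fingers and shaper below 0.1 N and linear speed of shaper below 0.02 m/s), for 0.2 s.
2. the flask sits upright in the ring and presses it down, held by the neck (value of joint cradle above 0.016 m and horizontal distance between flask and ring_top below 0.008 m and z of flask in the frame of ring_top between -0.019 and -0.009 m and angle between flask's own z axis and vertical below 0.17 rad and contact force between flask and cradle above 4 N and contact force between the fingers and flask above 2 N and contact force between each of the arm, the fingers and cradle below 0.5 N), for 0.5 s.
At the end, for the whole second after the job is handed in: Block in the square pocket within 6 mm of its centre, at most 4 mm off the floor, upright, let go; flask gripped by the fingers, in the ring within 8 mm of its axis and 10 degrees of upright, alone keeping the ring down more than 16 of its 20 mm (all of step 2 and horizontal distance between shaper and square_pocket below 0.006 m and z of shaper in the frame of square_pocket below 0.004 m and angle between shaper's own z axis and vertical below 0.1 rad and contact force between the fingers and shaper below 0.1 N); the arm keeps its last pose, push and grip.
It fails at once if the flask is pressed or dropped hard (over 50 N) (contact force between flask and cradle above 50 N or contact force between flask and cork_ring above 50 N or contact force between flask and jig above 50 N).
It fails at once if the flask is tipped over (angle between flask's own z axis and vertical above 0.8 rad).
It fails at once if a bystander is moved by more than 30 mm (distance of any of bottle, jar, brush, plug from where it was at the start of the episode above 0.03 m).
It also fails if it takes over 56 s, if anything falls off the work surface, if the arm or the gripper's body presses on something with over 40 N, if the wrist force passes 120 N, or if a joint passes its speed limit or range.

## Robot

A 7-joint arm with a two-finger parallel gripper is mounted at the origin on the work surface. World frame = base frame: x ahead of the robot, y to its left, z up, the work surface at z = 0. Lengths are in m, angles in rad, forces in N, time in s.
With the tool pointing down it reaches from about 0.4 to 0.85 m from the base axis. Payload 10.4 kg.
Tool frame: the origin (TCP) lies at the very end of the fingers, on their centre line; the grasp point (between the pads) lies 19 mm behind it; z points along the fingers, y is the line along which they close (so a half turn about z gives the same grasp; the last joint's range is limited). The gripper opens to 87 mm and grips with 3 to 60 N. Pads are 19 mm wide; open, the fingers measure 117 mm over their backs; the gripper's body (75 mm by 190 mm) begins 51 mm behind the grasp point.
Start: joints at [-1.163, 0.332, -0.065, 1.46, 0.022, 1.35, -0.088], TCP at [0.261, 0.568, 0.223] pointing down, gripper open.
Joint ranges: [-2.6, 2.6], [-0.5, 2.12], [-1.47, 1.34], [0.16, 2.42], [-1.27, 4.41], [0.06, 2.06], [-2.6, 2.6]. Speed limits (rad/s): [2.22, 2.22, 2.79, 2.79, 3.14, 3.14, 3.14].

## Interface

Orientations are given as a unit quaternion [x, y, z, w].
In Python, from bench import * gives the robot as it stands.
- The arm moves only by the tool step_arm, never from a script. Its arguments are lists of equal length, an entry for each row: "delta_pos": the shift along the world's x, y, z in units of 25 mm (1.0 is 25 mm), a list of three; "turn": the turn about the world's z in units of 0.12 rad (1.0 is 0.12 rad). In form: {"delta_pos": [[tx, ty, tz], ...], "turn": [turn, ...]}. A call has 1 to 12 rows; each row shifts and turns the commanded pose from where the row before left it; what a row does not reach is not made up. A row lasts 1/10 s, in which the tool goes at most 50 mm and 8.59 degrees, less where a joint would pass 70% of its speed; a pose out of reach is approached as far as the arm can. A call with a number of a shift or a turn outside -1 to 1 is refused whole. A call with a gripper value outside its range is refused whole. "grip" is the closure, from 0 (fully open) to 1 (shut), set as the call begins (left out, the last holds). The fingers move at their own pace and stop on an object; "newtons" is the grip in N (left out, the last holds). Time passes only in rows, so rows that do not move let the fingers close. It gives the time, the measured TCP pose, the force, the opening and the grip force at its end, in the units of the state.
- read_state(): the state, without advancing time (a new reading comes with each control period).
- camera(name): name is "scene" or "side" or "wrist"; returns a dict with "image" (420x560x3 uint8, red, green, blue), "z_map" (420x560 float32, m along the optical axis (not along the pixel's ray), 0 where there is no reading), "mtx" (3x3 intrinsics, pixels), "dist" ([k1, k2, p1, p2, k3] as OpenCV has them; the pictures are not rectified), "view" (4x4, takes a point from world to camera coordinates). Camera axes: x right, y up, looking along -z (the intrinsics and any distortion apply to the point x, -y, -z); pixel columns grow to the right and rows downward; lengths in m; the calibration is good to about 2 mm. A picture is of the moment at which its call begins.
- close_job(): hands the job in; it is judged then, once.
The state is a dict: "time": time; "joint_positions": joint angles; "joint_vel": joint speeds; "joint_torque": joint torques, N m; "ee_pos": TCP position; "eef_rot": TCP orientation; "ft_force": force on the tool from outside, world axes, zero at the start; "torque": the same for the moment, N m; "width": finger opening in m; "grip_force": force on a finger pad.
Only numpy, scipy, OpenCV 4.12 (cv2) and the standard library are available. Lean on these libraries where they do the work, as an engineer would, in place of code of your own. Each camera call takes 0.05 s, during which the arm holds its last target. There are 200 camera calls.

## Working session

There is one attempt and no reset: what is moved stays moved. The work goes in short steps, Python scripts to look and compute and a tool call to move; the robot and the scene stay as the last step left them, time stands still between calls to the robot, and variables do not carry over. Pictures are saved under pics/ and viewed, at most 10 in all, crops included, and the job is handed in when it is done.

Besides the shell and the picture viewer there is one more tool, called after "Request:" by a JSON object that holds its "op" and its "data", one argument or row to a line. step_arm: Moves the arm, as the interface text tells. Shifts and turns lie within -1 to 1; 1 stands for 25 mm of shift or 0.12 rad of turn. Its arguments: {"type":"object","properties":{"delta_pos":{"type":"array"},"turn":{"type":"array"},"grip":{"type":"number"},"newtons":{"type":"number"}},"required":["delta_pos","turn"]}

```bash
mkdir -p pics; ls
cat > h.py <<'E'
from bench import *
import numpy as np, cv2, pickle
def shot(n,tag):
    c=camera(n); pickle.dump(c,open(f'pics/{tag}.pkl','wb')); cv2.imwrite(f'pics/{tag}.png',c['image'][:,:,::-1]); return c
def load(tag): return pickle.load(open(f'pics/{tag}.pkl','rb'))
def rays(c,uv):
    n=cv2.undistortPoints(np.float64(uv).reshape(-1,1,2),np.array(c['mtx'],float),np.array(c['dist'],float)).reshape(-1,2)
    d=np.c_[n[:,0],-n[:,1],-np.ones(len(n))]
    V=np.array(c['view']);R=V[:3,:3]
    return -R.T@V[:3,3], d@R   # origin, dirs (unit depth)
def plane(c,uv,z):
    o,d=rays(c,uv); return o+d*((z-o[2])/d[:,2])[:,None]
def deproj(c,uv):
    uv=np.round(np.asarray(uv)).astype(int).reshape(-1,2)
    o,d=rays(c,uv); return o+d*c['z_map'][uv[:,1],uv[:,0]][:,None]
def cloud(c,mask):
    v,u=np.nonzero(mask&(c['z_map']>0)); return deproj(c,np.c_[u,v])
E
python3 - <<'E'
from h import *
s=read_state(); print({k:np.round(v,3) for k,v in s.items()})
a=shot('scene','s0');b=shot('side','d0');w=shot('wrist','w0')
cv2.imwrite('pics/all0.png',cv2.resize(np.hstack([a['image'],b['image']])[:,:,::-1],(800,300)))
for c in (a,b,w): print(rays(c,[[280,210]]))
E
```

```text
pics
{'time': np.float64(0.0), 'joint_positions': array([-1.163,  0.333, -0.065,  1.461,  0.022,  1.35 , -0.089]), 'joint_vel': array([-0.001,  0.   ,  0.   , -0.   ,  0.002, -0.   ,  0.   ]), 'joint_torque': array([-0.0000e+00, -6.2326e+01,  2.5000e-02, -3.8989e+01, -6.1000e-02,
        4.0000e-02,  0.0000e+00]), 'ee_pos': array([0.261, 0.568, 0.222]), 'eef_rot': array([ 0.214,  0.977, -0.001, -0.   ]), 'ft_force': array([-0.732,  0.127, -0.158]), 'torque': array([ 0.018,  0.05 , -0.004]), 'grip_force': np.float64(0.0), 'width': np.float64(0.087)}
(array([ 1.06451436, -0.30048556,  0.93793477]), array([[-0.46597409,  0.40368343, -0.7873431 ]]))
(array([ 0.47469154, -0.98425699,  0.7312877 ]), array([[ 0.1022869 ,  0.86727746, -0.48729813]]))
(array([0.18359316, 0.60318476, 0.38473877]), array([[ 0.28205067, -0.14693312, -0.94826506]]))
```

View pics/s0.png

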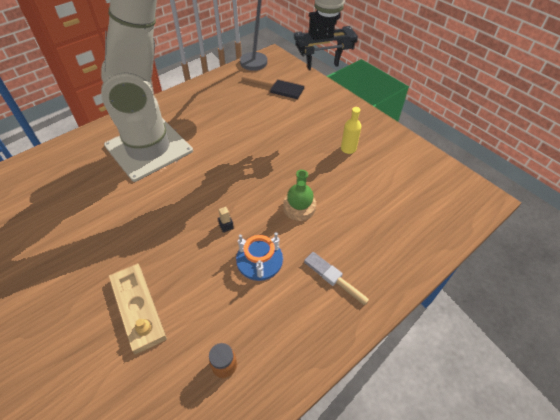

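View pics/d0.png

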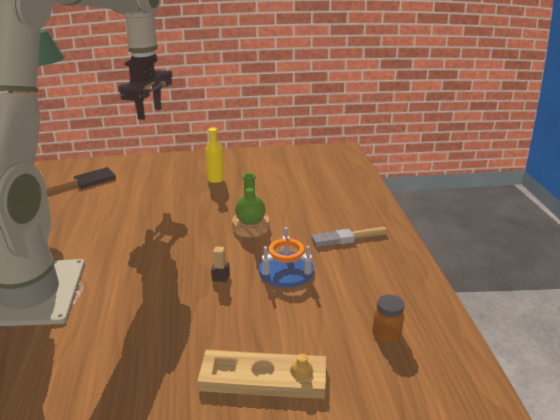

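The scene view shows the block at (225,218), the flask at (301,190) on its ring, the jig at (259,255) and the tray at (137,308), with its plug at (143,326). The side view shows the block at (220,265), the flask at (250,205), the jig at (287,260) and the tray at (263,373), with its square pocket at the left end.

```bash
cat > m.py <<'E'
from h import *
def hsv(c): return cv2.cvtColor(c['image'],cv2.COLOR_RGB2HSV)
def roi(c,x0,y0,x1,y1):
    m=np.zeros(c['image'].shape[:2],bool); m[y0:y1,x0:x1]=1; return m
def tri(c1,p1,c2,p2):
    (o1,d1),(o2,d2)=rays(c1,[p1]),rays(c2,[p2]); d1=d1[0];d2=d2[0]
    t=np.linalg.lstsq(np.c_[d1,-d2],o2-o1,rcond=None)[0]
    a,b=o1+t[0]*d1,o2+t[1]*d2; return (a+b)/2,np.linalg.norm(a-b)
E
python3 - <<'E'
from m import *
np.set_printoptions(precision=4,suppress=True)
S,D=load('s0'),load('d0')
R={'S':dict(flask=(270,160,330,225),jig=(225,225,295,285),sh=(212,200,240,236),tray=(100,255,175,360)),
   'D':dict(flask=(225,170,275,240),jig=(250,220,325,290),sh=(205,240,235,285),tray=(190,340,335,400))}
px={}
for n,c in (('S',S),('D',D)):
    h=hsv(c);H,s,v=h[...,0],h[...,1],h[...,2]
    r={k:roi(c,*b) for k,b in R[n].items()}
    g=r['flask']&(H>40)&(H<80)&(s>100); P=cloud(c,g)
    print(n,'green',g.sum(),P.min(0),P.max(0)); top=P[P[:,2]>P[:,2].max()-.006]; print(' lip',top.mean(0),len(top))
    k=P[(P[:,2]>.1)&(P[:,2]<.14)]; print(' neck',k.mean(0),len(k))
    vv,uu=np.nonzero(g); t=vv<vv.min()+4; px[n,'lip']=(uu[t].mean(),vv[t].mean())
    o=r['jig']&(H>3)&(H<14)&(s>180)&(v>150)
    oc=cloud(c,o); e=cv2.fitEllipse(max(cv2.findContours(o.astype(np.uint8),0,1)[0],key=len)); px[n,'ring']=e[0]
    print(' ring',o.sum(),np.percentile(oc,[2,98],axis=0),e, 'plane',plane(c,[e[0]],.066))
    P=cloud(c,r['sh']); 
    for lo,hi in ((.070,.09),(.035,.07),(.005,.028)):
        q=P[(P[:,2]>lo)&(P[:,2]<hi)]; print(' sh',lo,len(q),q.min(0),q.max(0),q.mean(0), cv2.minAreaRect(q[:,:2].astype(np.float32)*1000))
    P=cloud(c,r['tray']); q=P[(P[:,2]>.022)&(P[:,2]<.03)]
    print(' tray',len(q),np.median(q[:,2]),cv2.minAreaRect(q[:,:2].astype(np.float32)*1000)); q=P[P[:,2]>.045]; print(' plug',len(q),q.mean(0),P[:,2].max())
    q=P[(P[:,2]>.006)&(P[:,2]<.014)]
for k in ('lip','ring'): print(k,tri(S,px['S',k],D,px['D',k]))
E
```

```text
S green 638 [0.5149 0.1914 0.0381] [0.5796 0.2638 0.1567]
 lip [0.5421 0.2308 0.153 ] 48
 neck [0.545  0.2257 0.1219] 98Traceback (most recent call last):
  File "<stdin>", line 15, in <module>
  File "h.py", line 17, in cloud
    v,u=np.nonzero(mask&(c['z_map']>0)); return deproj(c,np.c_[u,v])
                                                ~~~~~~^^^^^^^^^^^^^^
  File "h.py", line 15, in deproj
    o,d=rays(c,uv); return o+d*c['z_map'][uv[:,1],uv[:,0]][:,None]
        ~~~~^^^^^^
  File "h.py", line 7, in rays
    n=cv2.undistortPoints(np.float64(uv).reshape(-1,1,2),np.array(c['mtx'],float),np.array(c['dist'],float)).reshape(-1,2)
      ~~~~~~~~~~~~~~~~~~~^^^^^^^^^^^^^^^^^^^^^^^^^^^^^^^^^^^^^^^^^^^^^^^^^^^^^^^^^^^^^^^^^^^^^^^^^^^^^^^^^^^
cv2.error: OpenCV(4.12.0) /io/opencv/modules/calib3d/src/undistort.dispatch.cpp:347: error: (-215:Assertion failed) CV_IS_MAT(_src) && CV_IS_MAT(_dst) && (_src->rows == 1 || _src->cols == 1) && (_dst->rows == 1 || _dst->cols == 1) && _src->cols + _src->rows - 1 == _dst->rows + _dst->cols - 1 && (CV_MAT_TYPE(_src->type) == CV_32FC2 || CV_MAT_TYPE(_src->type) == CV_64FC2) && (CV_MAT_TYPE(_dst->type) == CV_32FC2 || CV_MAT_TYPE(_dst->type) == CV_64FC2) in function 'cvUndistortPointsInternal'
```

```bash
cat > meas.py <<'E'
from m import *
np.set_printoptions(precision=4,suppress=True)
S,D=load('s0'),load('d0')
R={'S':dict(flask=(270,160,330,225),jig=(225,225,295,285),sh=(212,200,240,236),tray=(100,255,175,360)),
   'D':dict(flask=(225,170,275,240),jig=(250,220,325,290),sh=(205,240,235,285),tray=(190,340,335,400))}
px={}
for n,c in (('S',S),('D',D)):
    h=hsv(c);H,s,v=[h[...,i].astype(int) for i in range(3)]
    r={k:roi(c,*b) for k,b in R[n].items()}
    g=r['flask']&(H>40)&(H<80)&(s>100)
    vv,uu=np.nonzero(g); t=vv<vv.min()+4; px[n,'lip']=(uu[t].mean(),vv[t].mean())
    P=cloud(c,g); k=P[(P[:,2]>.1)&(P[:,2]<.14)]; print(n,' neck',k.mean(0),len(k))
    o=r['jig']&(H<14)&(s>200)&(v>215)
    if n=='S': print(h[238,256],h[250,246],h[238:242,250:262].reshape(-1,3)[::6])
    print(' ring px',o.sum(),(o&(c['z_map']>0)).sum())
    if o.sum()>20:
        e=cv2.fitEllipse(cv2.convexHull(np.argwhere(o)[:,::-1].astype(np.int32))); px[n,'ring']=e[0]
        print(e, 'plane',plane(c,[e[0]],.066))
    P=cloud(c,r['jig']); q=P[(P[:,2]>.06)&(P[:,2]<.07)]; print(' ringcloud',len(q),q.min(0) if len(q) else 0,q.max(0) if len(q) else 0)
    P=cloud(c,r['sh']); 
    for lo,hi in ((.070,.09),(.035,.07),(.005,.028)):
        q=P[(P[:,2]>lo)&(P[:,2]<hi)]
        if len(q)>3: print(' sh',lo,len(q),q.min(0),q.max(0),q.mean(0), cv2.minAreaRect(q[:,:2].astype(np.float32)*1000))
    P=cloud(c,r['tray']); q=P[(P[:,2]>.022)&(P[:,2]<.03)]
    print(' tray',len(q),np.median(q[:,2]),cv2.minAreaRect(q[:,:2].astype(np.float32)*1000)); q=P[P[:,2]>.045]; print(' plug',len(q),q.mean(0),P[:,2].max())
for k in ('lip','ring'):
    if ('S',k) in px and ('D',k) in px: print(k,tri(S,px['S',k],D,px['D',k]))
E
python3 meas.py
```

```text
S  neck [0.545  0.2257 0.1219] 98
[ 11 178 221] [ 14 163 245] [[ 14 166 244]
 [ 11 178 221]
 [ 14 168 245]
 [ 11 176 178]
 [ 14 169 244]
 [  9 149 159]
 [ 12 175 233]
 [124  56 113]]
 ring px 0 0
 ringcloud 356 [ 0.5564 -0.0195  0.06  ] [0.6586 0.0828 0.0694]
 sh 0.07 66 [ 0.4412 -0.0001  0.0702] [0.5524 0.0279 0.0808] [0.4558 0.0152 0.0759] ((496.1478271484375, 7.08177375793457), (23.20409393310547, 113.03936767578125), 78.56729125976562)
 sh 0.035 76 [0.4412 0.0023 0.0357] [0.4677 0.0263 0.07  ] [0.461  0.0122 0.0524] ((458.1142578125, 10.57980728149414), (30.280515670776367, 16.883214950561523), 41.418495178222656)
 sh 0.005 73 [ 0.4288 -0.0045  0.005 ] [0.4732 0.0289 0.0276] [0.4641 0.0101 0.0173] ((451.3619689941406, 15.80010986328125), (34.296146392822266, 41.10549545288086), 77.03975677490234)
 tray 1995 0.024965791941789384 ((521.20556640625, -307.3245849609375), (80.06940460205078, 228.498291015625), 78.34675598144531)
 plug 74 [ 0.5926 -0.3215  0.0559] 0.06302655560214832
D  neck [0.5373 0.2199 0.1197] 114
 ring px 26 26
((285.7900390625, 248.8980712890625), (16.66975593566
[... 258 characters left out ...]
3438), (28.329769134521484, 23.461410522460938), 76.20824432373047)
 sh 0.035 154 [ 0.4381 -0.0006  0.035 ] [0.4657 0.0231 0.0699] [0.452  0.0075 0.0522] ((454.7030944824219, 8.936981201171875), (30.2768611907959, 18.84894561767578), 20.806732177734375)
 sh 0.005 152 [ 0.4239 -0.0149  0.0052] [0.4734 0.0281 0.0279] [0.4515 0.0018 0.0167] ((452.035888671875, 5.922883987426758), (50.47000503540039, 35.19879150390625), 11.143295288085938)
 tray 3311 0.02652753407135988 ((520.5960083007812, -308.104248046875), (85.61750030517578, 226.50991821289062), 78.41416931152344)
 plug 141 [ 0.5887 -0.3255  0.0549] 0.06362859373535468
lip (array([0.5377, 0.2329, 0.155 ]), np.float64(0.0035450101117771035))
```

Request:
{"op": "step_arm", "data": {
  "delta_pos": [
    [0.32, -0.92, 0],
    [0.32, -0.92, 0],
    [0.32, -0.92, 0],
    [0.32, -0.92, 0],
    [0.32, -0.92, 0],
    [0.32, -0.92, 0],
    [0.32, -0.92, 0],
    [0.32, -0.92, 0],
    [0.32, -0.92, 0],
    [0.32, -0.92, 0],
    [0.32, -0.92, 0],
    [0.32, -0.92, 0]
  ],
  "turn": [0.07, 0.07, 0.07, 0.07, 0.07, 0.07, 0.07, 0.07, 0.07, 0.07, 0.07, 0.07],
  "grip": 0
}}

```text
time: 1.35
ee_pos: [0.3571, 0.2908, 0.2224]
eef_rot: [0.164, 0.986, -0.0, -0.0]
ft_force: [0.5, -0.1, -0.9]
width: 0.0869
grip_force: 0.0
```

Request:
{"op": "step_arm", "data": {
  "delta_pos": [
    [0.32, -0.92, 0],
    [0.32, -0.92, 0],
    [0.32, -0.92, 0],
    [0.32, -0.92, 0],
    [0.32, -0.92, 0],
    [0.32, -0.92, 0],
    [0.32, -0.92, 0],
    [0.32, -0.92, 0],
    [0.32, -0.92, 0],
    [0.32, -0.92, 0],
    [0.32, -0.92, 0],
    [0, 0, 0]
  ],
  "turn": [0.07, 0.07, 0.07, 0.07, 0.07, 0.07, 0.07, 0.07, 0.07, 0.07, 0.07, 0.07]
}}

```text
time: 2.55
ee_pos: [0.4455, 0.0359, 0.2226]
eef_rot: [0.116, 0.993, -0.0, 0.0]
ft_force: [0.6, 0.4, -0.4]
width: 0.0873
grip_force: 0.0
```

Run:
```python
from h import *
w=shot('wrist','w1'); s=read_state(); print(s['time'],s['ee_pos'],s['eef_rot'])
```

```text
2.6 [0.44509565 0.03768684 0.22248481] [ 1.15325378e-01  9.93327764e-01  3.55218721e-05 -9.31880032e-05]
```

View pics/w1.png

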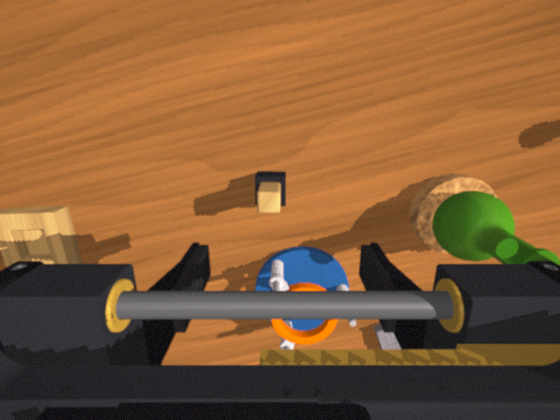

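The wrist view shows the block at (270,190) with its pale grip top at (269,198). The flask ball is at (474,225), the orange ring at (305,312) and the tray's edge on the left at (35,240). Next I measure the block's grip and the flask.

Run:
```python
from m import *
np.set_printoptions(precision=4,suppress=True)
W=load('w1');h=hsv(W);H,s,v=[h[...,i].astype(int) for i in range(3)]
r=roi(W,245,160,300,225); P=cloud(W,r)
for lo,hi in ((.072,.086),(.027,.036)):
    q=P[(P[:,2]>lo)&(P[:,2]<hi)]; print('sh',len(q),np.median(q,0),q.min(0),q.max(0),cv2.minAreaRect(q[:,:2].astype(np.float32)*1000))
# image-based: top face pale corners on plane
m=(r&(v>150)&(H>8)&(H<30)&(s<150)&(W['z_map']<W['z_map'][198,269]+.006)).astype(np.uint8)
cn=max(cv2.findContours(m,0,1)[0],key=len); ct=plane(W,cn.reshape(-1,2),.078); print(m.sum(),cv2.minAreaRect(ct[:,:2].astype(np.float32)*1000))
d=(r&(v<60)).astype(np.uint8); cn=max(cv2.findContours(d,0,1)[0],key=len); ct=plane(W,cn.reshape(-1,2),.032); print(d.sum(),cv2.minAreaRect(ct[:,:2].astype(np.float32)*1000))
P=cloud(W,roi(W,405,170,560,270)&(H>40)&(H<80)&(s>100))
print('flask',len(P),P.min(0),P.max(0))
A=np.c_[2*P,np.ones(len(P))]; b=P[(P[:,2]<.09)&(P[:,2]>.02)]
x=np.linalg.lstsq(np.c_[2*b,np.ones(len(b))],(b**2).sum(1),rcond=None)[0]; print('ball',x[:3],np.sqrt(x[3]+x[:3]@x[:3]))
```

```text
sh 519 [0.45   0.0172 0.0785] [0.4374 0.0034 0.0724] [0.4642 0.0304 0.0809] ((451.06951904296875, 16.699817657470703), (23.13413429260254, 24.380762100219727), 76.32991027832031)
sh 392 [0.4405 0.0253 0.0327] [ 0.4301 -0.0036  0.0285] [0.472  0.038  0.0356] ((450.7113342285156, 16.837646484375), (35.542274475097656, 35.36899185180664), 76.6504898071289)
497 ((449.6669006347656, 17.659198760986328), (21.921314239501953, 23.855735778808594), 76.3387451171875)
334 ((447.8153991699219, 17.658601760864258), (32.91752243041992, 38.669368743896484), 76.62078094482422)
flask 5270 [0.4273 0.1214 0.0432] [0.5641 0.2634 0.2989]
ball [0.5371 0.2312 0.0555] 0.039298639028290845
```

Request:
{"op": "step_arm", "data": {
  "delta_pos": [
    [0.12, -0.42, -0.5],
    [0.12, -0.42, -0.8],
    [0, 0, -0.9],
    [0, 0, -0.9],
    [0, 0, -0.9],
    [0, 0, -0.9],
    [0, 0, -0.9],
    [0, 0, -0.8],
    [0, 0, -0.5],
    [0, 0, 0],
    [0, 0, 0],
    [0, 0, 0]
  ],
  "turn": [0, 0, 0, 0, 0, 0, 0, 0, 0, 0, 0, 0]
}}

```text
time: 3.8
ee_pos: [0.4516, 0.0181, 0.0459]
eef_rot: [0.114, 0.993, 0.0, 0.001]
ft_force: [0.2, 0.2, -0.7]
width: 0.0868
grip_force: 0.0
```

Request:
{"op": "step_arm", "data": {
  "delta_pos": [
    [0, 0, 0],
    [0, 0, 0],
    [0, 0, 0],
    [0, 0, 0],
    [0, 0, 0],
    [0, 0, 0],
    [0, 0, 0],
    [0, 0, 0]
  ],
  "turn": [0, 0, 0, 0, 0, 0, 0, 0],
  "grip": 1,
  "newtons": 20
}}

```text
time: 4.6
ee_pos: [0.451, 0.0179, 0.0451]
eef_rot: [0.114, 0.993, 0.0, -0.0]
ft_force: [-0.8, -0.0, 0.8]
width: 0.031
grip_force: 0.0
```

Request:
{"op": "step_arm", "data": {
  "delta_pos": [
    [0, 0, 0],
    [0, 0, 0],
    [0, 0, 0],
    [0, 0, 0]
  ],
  "turn": [0, 0, 0, 0]
}}

```text
time: 5.0
ee_pos: [0.4509, 0.0179, 0.045]
eef_rot: [0.114, 0.993, 0.0, -0.0]
ft_force: [-0.2, -0.4, -1.3]
width: 0.0241
grip_force: 19.9
```

Request:
{"op": "step_arm", "data": {
  "delta_pos": [
    [0, 0, 0.4],
    [0, 0, 0.8],
    [0, 0, 0.8],
    [0, 0, 0.8],
    [0, -0.4, 0.8],
    [0, -0.8, 0.8],
    [0, -0.9, 0.6],
    [0, -0.9, 0],
    [0, -0.9, 0],
    [0, -0.9, 0],
    [0, -0.9, 0],
    [0, -0.9, 0]
  ],
  "turn": [0, 0, 0, 0, 0, 0, 0.03, 0.03, 0.03, 0.03, 0.03, 0.03]
}}

```text
time: 6.2
ee_pos: [0.4508, -0.1481, 0.1708]
eef_rot: [0.104, 0.995, 0.0, 0.0]
ft_force: [-0.3, 0.4, -1.7]
width: 0.024
grip_force: 19.9
```

Request:
{"op": "step_arm", "data": {
  "delta_pos": [
    [0, -0.9, 0],
    [0, -0.9, 0],
    [0, -0.8, 0],
    [0, -0.4, 0],
    [0, 0, 0]
  ],
  "turn": [0, 0, 0, 0, 0]
}}

```text
time: 6.7
ee_pos: [0.4507, -0.2232, 0.1704]
eef_rot: [0.105, 0.995, -0.0, 0.0]
ft_force: [-0.8, 0.0, -1.4]
width: 0.0238
grip_force: 19.9
```

Run:
```python
from h import *
w=shot('wrist','w2'); s=read_state(); print(s['time'],s['ee_pos'],s['eef_rot'])
```

```text
6.75 [ 0.45089941 -0.22194283  0.17023213] [ 1.04018064e-01  9.94575396e-01  1.06845288e-04 -1.10402796e-04]
```

View pics/w2.png

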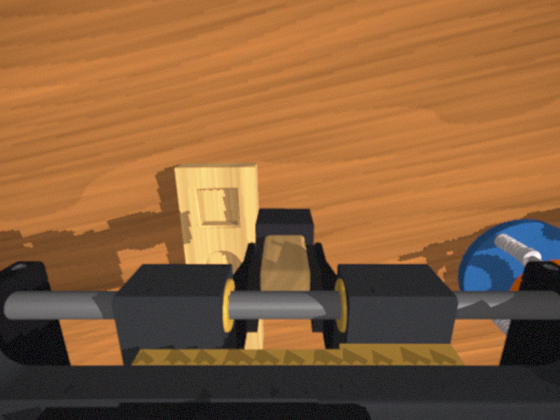

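The pocket is visible at about (218,207), clear of the held block's foot at (285,222). I measure both now.

Run:
```python
from m import *
np.set_printoptions(precision=4,suppress=True)
W=load('w2');h=hsv(W);H,s,v=[h[...,i].astype(int) for i in range(3)]
yy,xx=np.mgrid[:420,:560]
o,d=rays(W,np.c_[xx.ravel(),yy.ravel()]); Z=(o[2]+d[:,2]*W['z_map'].ravel()).reshape(420,560)
hole=(roi(W,188,178,250,240)&(Z<.021)&(Z>0)).astype(np.uint8)
hole=cv2.morphologyEx(hole,cv2.MORPH_OPEN,np.ones((3,3)))
cn=max(cv2.findContours(hole,0,1)[0],key=cv2.contourArea)
def rect(pts,l): r=cv2.minAreaRect(pts[:,:2].astype(np.float32)*1000); print(l,r)
rect(plane(W,cn.reshape(-1,2),.024),'hole contour @.024')
P=deproj(W,np.argwhere(hole)[:,::-1]); f=P[P[:,2]<.014]; rect(f,'floor pts'); print(np.median(f,0),len(f))
top=roi(W,160,155,270,260)&(Z>.022)&(Z<.031); P=cloud(W,top); print('top z',np.median(P[:,2]))
e=P; # tray edges: -x' edge and sides
a=np.deg2rad(-11.65); ex=np.array([np.cos(a),np.sin(a)]);ey=np.array([-ex[1],ex[0]])
print('tray x min, y range',np.percentile(P[:,:2]@ex,.5),np.percentile(P[:,:2]@ey,[.5,99.5]))
cn=max(cv2.findContours(cv2.morphologyEx(top.astype(np.uint8),cv2.MORPH_CLOSE,np.ones((3,3))),0,1)[0],key=cv2.contourArea).reshape(-1,2)
for nm,m in (('left',(cn[:,0]<190)&(cn[:,1]>175)&(cn[:,1]<250)),('end',(cn[:,1]<172)&(cn[:,0]>185)&(cn[:,0]<250))):
    q=plane(W,cn[m],.026)[:,:2]; vx,vy,x0,y0=cv2.fitLine((q*1000).astype(np.float32),cv2.DIST_L2,0,.01,.01).ravel(); print(nm,np.rad2deg(np.arctan2(vy,vx)),x0,y0,len(q))
# held block foot
P=cloud(W,roi(W,245,200,325,300)&(Z>.09)); 
q=P[(P[:,2]>.15)&(P[:,2]<.163)]; print('foot top',len(q),np.median(q,0)); rect(q,'foot')
s_=read_state();print(s_['ee_pos'])
```

```text
hole contour @.024 ((450.8135070800781, -293.8099060058594), (38.91899108886719, 38.4195556640625), 78.73412322998047)
floor pts ((453.0465087890625, -295.9328918457031), (38.48180389404297, 37.18523406982422), 78.45427703857422)
[ 0.4527 -0.2961  0.011 ] 1168
top z 0.02683525728472752
tray x min, y range 0.45881326520989724 [-0.2367 -0.1573]
left -11.355735 448.63528 -334.27182 74
end 78.01372 409.95013 -282.9049 64
foot top 1150 [ 0.4369 -0.2205  0.158 ]
foot ((439.735595703125, -221.0553741455078), (35.77367401123047, 14.055222511291504), 77.6294174194336)
[ 0.4509 -0.2219  0.1702]
```

Request:
{"op": "step_arm", "data": {
  "delta_pos": [
    [0.02, -0.7, 0],
    [0, -0.9, 0],
    [0, -0.8, 0],
    [0, -0.43, -0.4],
    [0, 0, -0.8],
    [0, 0, -0.8],
    [0, 0, -0.8],
    [0, 0, -0.5],
    [0, 0, -0.3],
    [0, 0, 0]
  ],
  "turn": [0.07, 0, 0, 0, 0, 0, 0, 0, 0, 0]
}}

```text
time: 7.75
ee_pos: [0.4514, -0.2921, 0.0796]
eef_rot: [0.099, 0.995, 0.0, -0.001]
ft_force: [0.6, 0.1, -1.0]
width: 0.0237
grip_force: 19.9
```

Request:
{"op": "step_arm", "data": {
  "delta_pos": [
    [0, 0, -0.2],
    [0, 0, -0.2],
    [0, 0, -0.2],
    [0, 0, -0.1],
    [0, 0, 0]
  ],
  "turn": [0, 0, 0, 0, 0]
}}

```text
time: 8.25
ee_pos: [0.4513, -0.2927, 0.0622]
eef_rot: [0.099, 0.995, 0.0, -0.0]
ft_force: [0.3, 0.1, -0.2]
width: 0.0239
grip_force: 19.9
```

Request:
{"op": "step_arm", "data": {
  "delta_pos": [
    [0, 0, -0.15],
    [0, 0, -0.1],
    [0, 0, -0.05],
    [0, 0, 0]
  ],
  "turn": [0, 0, 0, 0]
}}

```text
time: 8.65
ee_pos: [0.4515, -0.2929, 0.0551]
eef_rot: [0.1, 0.995, 0.0, 0.0]
ft_force: [-0.3, -0.7, -1.1]
width: 0.0238
grip_force: 19.9
```

Request:
{"op": "step_arm", "data": {
  "delta_pos": [
    [0, 0, -0.06],
    [0, 0, 0]
  ],
  "turn": [0, 0]
}}

```text
time: 8.85
ee_pos: [0.4518, -0.2933, 0.0547]
eef_rot: [0.1, 0.995, 0.0, 0.0]
ft_force: [-3.7, 1.4, 13.3]
width: 0.0237
grip_force: 20.0
```

Request:
{"op": "step_arm", "data": {
  "delta_pos": [
    [0, 0, 0],
    [0, 0, 0],
    [0, 0, 0],
    [0, 0, 0],
    [0, 0, 0]
  ],
  "turn": [0, 0, 0, 0, 0],
  "grip": 0
}}

```text
time: 9.35
ee_pos: [0.4514, -0.2928, 0.0535]
eef_rot: [0.099, 0.995, 0.0, -0.0]
ft_force: [-0.7, 0.4, -0.1]
width: 0.0559
grip_force: 0.0
```

Request:
{"op": "step_arm", "data": {
  "delta_pos": [
    [0, 0, 0.4],
    [0, 0, 0.8],
    [0, 0, 0.9],
    [0, 0, 0.9],
    [0, 0, 0.9],
    [0, 0, 0.9],
    [0, 0.6, 0.9],
    [0, 0.9, 0.6],
    [0, 0.9, 0.4],
    [0, 0.9, 0],
    [0, 0.9, 0],
    [0, 0, 0]
  ],
  "turn": [0, 0, 0, 0, 0, 0, 0, 0, 0, 0, 0, 0]
}}

```text
time: 10.55
ee_pos: [0.4519, -0.1852, 0.2217]
eef_rot: [0.098, 0.995, 0.001, 0.0]
ft_force: [0.7, -0.5, -0.0]
width: 0.087
grip_force: 0.0
```

Run:
```python
from m import *
np.set_printoptions(precision=4,suppress=True)
w=shot('wrist','w3'); d=shot('side','d3'); sc=shot('scene','s3'); s=read_state(); print(s['time'],s['ee_pos'],s['eef_rot'])
for c,n in ((d,'d'),(sc,'s')):
    b={'d':(190,310,260,400),'s':(100,245,165,300)}[n]; P=cloud(c,roi(c,*b)); q=P[(P[:,2]>.075)&(P[:,2]<.1)]; print(n,len(q),P[:,2].max(), np.median(q,0) if len(q) else 0, cv2.minAreaRect(q[:,:2].astype(np.float32)*1000) if len(q)>3 else 0)
a=np.vstack([w['image'],]); cv2.imwrite('pics/v3.png',np.hstack([w['image'],cv2.resize(d['image'][300:400,180:340],(240,150)).repeat(1,0) if 0 else np.vstack([cv2.resize(d['image'][290:400,180:340],(240,165)),cv2.resize(sc['image'][235:365,90:180],(240,255))[:255]])])[:,:,::-1])
```

```text
10.7 [ 0.4514 -0.1886  0.2215] [ 0.0998  0.995  -0.      0.0003]
d 211 0.0915762555142775 [ 0.454  -0.2994  0.0874] ((453.1452331542969, -294.3330383300781), (26.518218994140625, 24.934337615966797), 77.37246704101562)
s 88 0.08982313212015713 [ 0.4575 -0.2931  0.0858] ((453.7585754394531, -292.74072265625), (21.164932250976562, 23.835800170898438), 78.8040771484375)
```

View pics/v3.png

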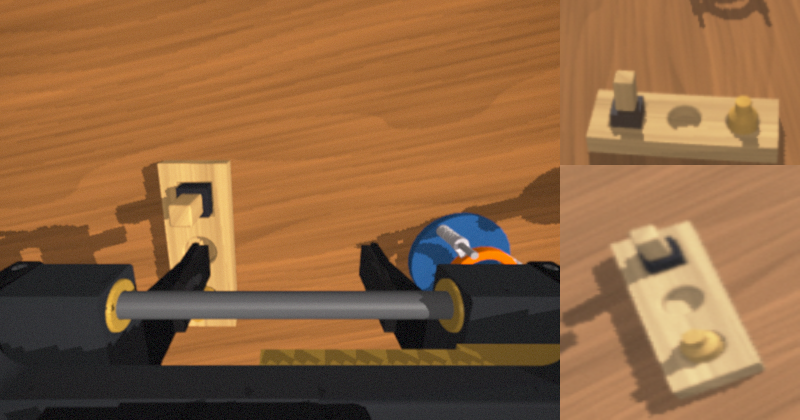

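The three views show the block standing upright in the square pocket. Its top is at about 0.088 m, as it should be, and it's centred at (0.453,-0.294). Next is a look at the jig and flask from above.

Request:
{"op": "step_arm", "data": {
  "delta_pos": [
    [0.2, 0.5, 0],
    [0.4, 0.93, 0],
    [0.4, 0.93, 0],
    [0.4, 0.93, 0],
    [0.4, 0.93, 0],
    [0.4, 0.93, 0],
    [0.4, 0.93, 0],
    [0.4, 0.93, 0],
    [0.4, 0.93, 0],
    [0.4, 0.93, 0],
    [0.4, 0.93, 0],
    [0.2, 0.5, 0]
  ],
  "turn": [0, 0, 0, 0, 0, 0, 0, 0, 0, 0, 0, 0]
}}

```text
time: 11.9
ee_pos: [0.562, 0.0722, 0.2205]
eef_rot: [0.099, 0.995, -0.0, -0.0]
ft_force: [-0.2, -0.4, -0.2]
width: 0.0871
grip_force: 0.0
```

Request:
{"op": "step_arm", "data": {
  "delta_pos": [
    [0, 0, 0],
    [0, 0, 0]
  ],
  "turn": [0, 0]
}}

```text
time: 12.1
ee_pos: [0.5613, 0.0686, 0.2209]
eef_rot: [0.1, 0.995, -0.0, -0.0]
ft_force: [-1.0, -0.4, 0.1]
width: 0.0872
grip_force: 0.0
```

Run:
```python
from m import *
w=shot('wrist','w4'); s=read_state(); print(s['time'],s['ee_pos'],s['eef_rot'])
```

```text
12.15 [0.56128862 0.06805678 0.22106845] [ 1.00381956e-01  9.94948932e-01 -2.81659035e-04 -7.67168857e-05]
```

View pics/w4.png

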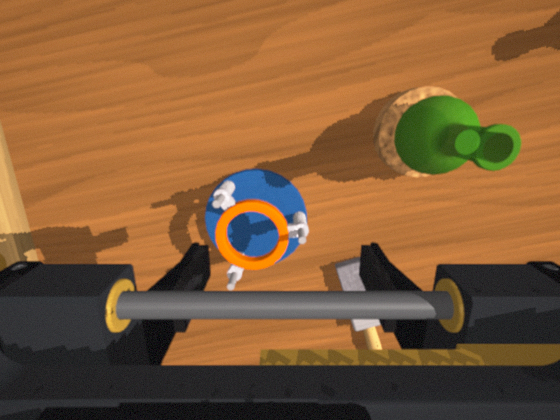

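The orange ring is fully in view at about (253,235) and the flask at (440,135), with its lip at (497,147). I measure the ring by ellipse and depth, and the flask by a ball fit and its lip.

Run:
```python
from m import *
np.set_printoptions(precision=4,suppress=True)
W=load('w4');h=hsv(W);H,s,v=[h[...,i].astype(int) for i in range(3)]
print(h[268,250],h[236,221])
o=(roi(W,205,190,305,275)&(H>5)&(H<16)&(s>150)&(v>140)).astype(np.uint8)
o=cv2.morphologyEx(o,cv2.MORPH_OPEN,np.ones((2,2)))
P=cloud(W,o.astype(bool)); t=P[P[:,2]>.060]; print('ring',o.sum(),len(t),np.median(t[:,2]))
def circ(q): 
    x=np.linalg.lstsq(np.c_[2*q,np.ones(len(q))],(q**2).sum(1),rcond=None)[0]; return x[:-1],np.sqrt(x[-1]+x[:-1]@x[:-1])
cs,hi=cv2.findContours(o,cv2.RETR_CCOMP,cv2.CHAIN_APPROX_NONE)
for c in cs:
    if len(c)>60: print(len(c),circ(plane(W,c.reshape(-1,2),.066)[:,:2]))
tm=np.zeros((420,560),np.uint8)
print('cloud bbox',np.percentile(t,[1,99],axis=0),np.percentile(t[:,:2],[1,99],axis=0).mean(0))
g=roi(W,370,80,540,190)&(H>40)&(H<80)&(s>100); P=cloud(W,g)
b=P[(P[:,2]<.088)&(P[:,2]>.03)]; print('ball',circ(b))
l=P[(P[:,2]>.148)&(P[:,2]<.16)]; print('lip',len(l),circ(l[:,:2]),np.median(l[:,2]),np.percentile(l,[1,99],axis=0)); n=P[(P[:,2]>.1)&(P[:,2]<.14)]; print('neck pts',len(n),np.percentile(n[:,:2],[1,99],axis=0))
# scene view tri of ring: two-view check
S,D=load('s3'),load('d3')
px=[]
for c,bx in ((S,(225,225,295,285)),(D,(250,225,325,290))):
    h=hsv(c);H,s,v=[h[...,i].astype(int) for i in range(3)]
    m=(roi(c,*bx)&(H>5)&(H<16)&(s>150)&(v>180)); q=cloud(c,m); k=q[(q[:,2]>.058)&(q[:,2]<.072)]; print(len(q),len(k),np.percentile(k[:,:2],[1,99],axis=0).mean(0),circ(k[:,:2]))
```

```text
[ 16 255 252] [ 17 255 254]
ring 1485 343 0.06591093316605035
77 (array([ 0.6317, -0.0218]), np.float64(0.012234122708968181))
157 (array([0.6396, 0.0434]), np.float64(0.027659324731299097))
135 (array([0.6044, 0.0269]), np.float64(0.030826202886085483))
72 (array([0.5951, 0.0275]), np.float64(0.030067899063545785))
cloud bbox [[ 0.5651 -0.0159  0.0603]
 [ 0.637   0.0616  0.0678]] [0.601  0.0228]
ball (array([0.5373, 0.2315, 0.0554]), np.float64(0.03959144061213028))
lip 1272 (array([0.5363, 0.2299]), np.float64(0.01379593339273336)) 0.15457016166362558 [[0.521  0.2143 0.1485]
 [0.5518 0.2463 0.1564]]
neck pts 1130 [[0.5234 0.2171]
 [0.5481 0.2422]]
276 266 [0.6077 0.0206] (array([0.6082, 0.0215]), np.float64(0.03568756694575582))
317 276 [0.6067 0.0196] (array([0.6065, 0.0204]), np.float64(0.035382918635528386))
```

Run:
```python
from m import *
np.set_printoptions(precision=4,suppress=True)
W=load('w4');h=hsv(W);H,s,v=[h[...,i].astype(int) for i in range(3)]
o=(roi(W,205,190,305,275)&(H>5)&(H<22)&(s>220)&(v>150)).astype(np.uint8)
def circ(q): 
    x=np.linalg.lstsq(np.c_[2*q,np.ones(len(q))],(q**2).sum(1),rcond=None)[0]; return x[:-1],np.sqrt(x[-1]+x[:-1]@x[:-1])
P=cloud(W,o>0); t=P[(P[:,2]>.062)&(P[:,2]<.070)]; print(o.sum(),len(t),np.median(t[:,2]),circ(t[:,:2]),np.percentile(t[:,:2],[1,99],axis=0))
for c in cv2.findContours(o,cv2.RETR_CCOMP,cv2.CHAIN_APPROX_NONE)[0]:
    if len(c)>60: print(len(c),cv2.fitEllipse(c),circ(plane(W,c.reshape(-1,2),.066)[:,:2]))
```

```text
1905 1749 0.06673666516038951 (array([0.6043, 0.0227]), np.float64(0.035406380823843946)) [[ 0.5656 -0.0158]
 [ 0.6441  0.0608]]
201 ((251.63925170898438, 234.60986328125), (68.30055236816406, 70.85134887695312), 92.89006042480469) (array([0.6045, 0.0225]), np.float64(0.04006355674888235))
143 ((252.24417114257812, 233.69137573242188), (48.012123107910156, 54.91036605834961), 105.48028564453125) (array([0.6029, 0.0236]), np.float64(0.029486518208570667))
```

Request:
{"op": "step_arm", "data": {
  "delta_pos": [
    [-0.1, 0.5, 0],
    [-0.15, 0.9, 0],
    [-0.15, 0.9, 0],
    [-0.15, 0.9, 0],
    [-0.15, 0.9, 0],
    [-0.15, 0.9, 0],
    [-0.1, 0.9, 0],
    [-0.02, 0.6, 0],
    [0, 0, -0.4],
    [0, 0, -0.7],
    [0, 0, -0.7],
    [0, 0, -0.7]
  ],
  "turn": [0, 0, 0, 0, 0, 0, 0, 0, 0, 0, 0, 0]
}}

```text
time: 13.35
ee_pos: [0.5374, 0.2304, 0.1573]
eef_rot: [0.1, 0.995, -0.0, -0.0]
ft_force: [-0.8, 0.3, 0.2]
width: 0.0869
grip_force: 0.0
```

Request:
{"op": "step_arm", "data": {
  "delta_pos": [
    [0, 0, -0.7],
    [0, 0, -0.7],
    [0, 0, -0.5],
    [0, 0, -0.16],
    [0, 0, 0],
    [0, 0, 0]
  ],
  "turn": [0, 0, 0, 0, 0, 0]
}}

```text
time: 13.95
ee_pos: [0.5377, 0.2321, 0.1078]
eef_rot: [0.1, 0.995, 0.0, 0.0]
ft_force: [-0.6, -0.2, -1.1]
width: 0.0869
grip_force: 0.0
```

Run:
```python
from m import *
s=read_state(); print(s['time'],s['ee_pos'])
w=shot('wrist','w5');d=shot('side','d5');sc=shot('scene','s5')
cv2.imwrite('pics/v5.png',np.vstack([w['image'][150:400],np.hstack([cv2.resize(d['image'][120:260,180:320],(280,280)),cv2.resize(sc['image'][110:250,230:370],(280,280))])])[:,:,::-1])
```

```text
13.95 [0.53771562 0.23209308 0.10778394]
```

View pics/v5.png

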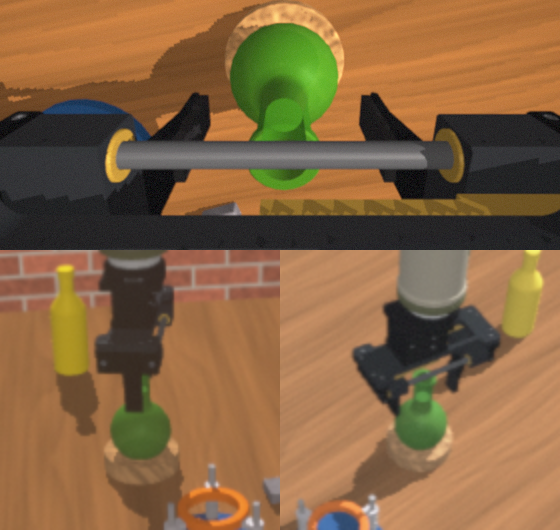

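The neck sits centred between the fingers (about (285,160) in the composite), and the bottle is well clear. Next I close.

Request:
{"op": "step_arm", "data": {
  "delta_pos": [
    [0, 0, 0],
    [0, 0, 0],
    [0, 0, 0],
    [0, 0, 0],
    [0, 0, 0],
    [0, 0, 0],
    [0, 0, 0],
    [0, 0, 0],
    [0, 0, 0],
    [0, 0, 0],
    [0, 0, 0],
    [0, 0, 0]
  ],
  "turn": [0, 0, 0, 0, 0, 0, 0, 0, 0, 0, 0, 0],
  "grip": 1,
  "newtons": 30
}}

```text
time: 15.3
ee_pos: [0.5372, 0.2322, 0.1071]
eef_rot: [0.099, 0.995, 0.0, 0.0]
ft_force: [-0.2, -0.3, -0.1]
width: 0.0328
grip_force: 30.0
```

Request:
{"op": "step_arm", "data": {
  "delta_pos": [
    [0, 0, 0],
    [0, 0, 0],
    [0, 0, 0]
  ],
  "turn": [0, 0, 0]
}}

```text
time: 15.6
ee_pos: [0.5372, 0.2321, 0.1071]
eef_rot: [0.099, 0.995, 0.0, -0.0]
ft_force: [-0.2, -0.9, -0.3]
width: 0.0327
grip_force: 30.0
```

Run:
```python
from m import *
np.set_printoptions(precision=4,suppress=True)
w=shot('wrist','w6');d=shot('side','d6');sc=shot('scene','s6')
def circ(q): 
    x=np.linalg.lstsq(np.c_[2*q,np.ones(len(q))],(q**2).sum(1),rcond=None)[0]; return x[:-1],np.sqrt(x[-1]+x[:-1]@x[:-1])
for c in (w,load('w5')):
    h=hsv(c);H,s,v=[h[...,i].astype(int) for i in range(3)]
    P=cloud(c,(H>40)&(H<80)&(s>100)); b=P[(P[:,2]<.088)&(P[:,2]>.03)&(abs(P[:,0]-.537)<.05)]; print('ball',circ(b)); l=P[(P[:,2]>.15)&(P[:,2]<.162)]; print(len(l),np.percentile(l,[1,99],axis=0)if len(l) else 0)
cv2.imwrite('pics/v6.png',np.vstack([w['image'][150:400],np.hstack([cv2.resize(d['image'][150:240,210:300],(280,280)),cv2.resize(sc['image'][130:220,255:345],(280,280))])])[:,:,::-1])
```

```text
ball (array([0.5372, 0.2318, 0.0554]), np.float64(0.039474492939852286))
1949 [[0.5203 0.2172 0.1501]
 [0.552  0.2467 0.1562]]
ball (array([0.5372, 0.2317, 0.0554]), np.float64(0.03952906341439563))
1945 [[0.5201 0.2172 0.1502]
 [0.5519 0.2467 0.1561]]
```

View pics/v6.png

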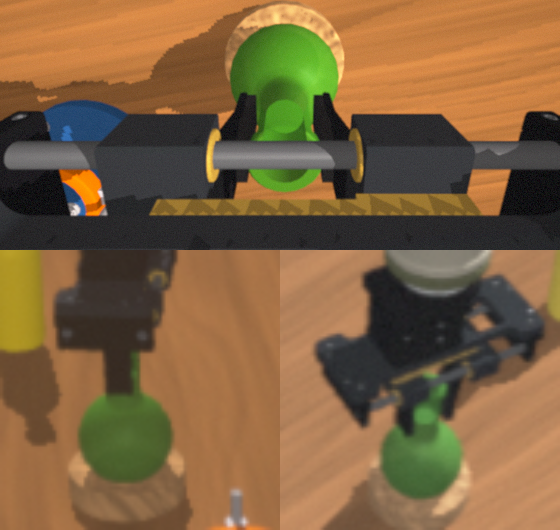

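The flask stands upright and unmoved, but an opening of 32.8 mm means the upper pad edge is on the lip, since the neck is only 28 mm. I regrip a little lower.

Request:
{"op": "step_arm", "data": {
  "delta_pos": [
    [0, 0, 0],
    [0, 0, 0],
    [0, 0, 0],
    [0, 0, -0.08],
    [0, 0, -0.08],
    [0, 0, -0.08],
    [0, 0, 0]
  ],
  "turn": [0, 0, 0, 0, 0, 0, 0],
  "grip": 0.45
}}

```text
time: 16.45
ee_pos: [0.537, 0.2321, 0.1006]
eef_rot: [0.099, 0.995, -0.0, -0.0]
ft_force: [0.3, -0.3, 0.9]
width: 0.048
grip_force: 0.0
```

Request:
{"op": "step_arm", "data": {
  "delta_pos": [
    [0, 0, 0],
    [0, 0, 0],
    [0, 0, 0],
    [0, 0, 0],
    [0, 0, 0],
    [0, 0, 0],
    [0, 0, 0],
    [0, 0, 0]
  ],
  "turn": [0, 0, 0, 0, 0, 0, 0, 0],
  "grip": 1
}}

```text
time: 17.25
ee_pos: [0.5373, 0.2321, 0.1011]
eef_rot: [0.099, 0.995, 0.0, 0.0]
ft_force: [0.4, -0.8, 0.1]
width: 0.0323
grip_force: 30.0
```

Request:
{"op": "step_arm", "data": {
  "delta_pos": [
    [0, 0, 0],
    [0, 0, 0.1],
    [0, 0, 0.3],
    [0, 0, 0.4],
    [0, 0, 0.6],
    [0, 0, 0.7],
    [0, 0, 0.7],
    [0, 0, 0.6],
    [0, 0, 0.4],
    [0, 0, 0.1],
    [0, 0, 0],
    [0, 0, 0]
  ],
  "turn": [0, 0, 0, 0, 0, 0, 0, 0, 0, 0, 0, 0],
  "newtons": 40
}}

```text
time: 18.45
ee_pos: [0.5368, 0.232, 0.1978]
eef_rot: [0.099, 0.995, -0.0, -0.001]
ft_force: [0.8, -0.1, -1.8]
width: 0.0312
grip_force: 40.0
```

Request:
{"op": "step_arm", "data": {
  "delta_pos": [
    [0.1, -0.3, 0],
    [0.2, -0.6, 0],
    [0.25, -0.8, 0],
    [0.25, -0.8, 0],
    [0.25, -0.8, 0],
    [0.25, -0.8, 0],
    [0.25, -0.8, 0],
    [0.25, -0.8, 0],
    [0.25, -0.7, 0],
    [0.2, -0.3, 0],
    [0, 0, 0],
    [0, 0, 0]
  ],
  "turn": [0, 0, 0, 0, 0, 0, 0, 0, 0, 0, 0, 0]
}}

```text
time: 19.65
ee_pos: [0.5933, 0.0651, 0.1983]
eef_rot: [0.099, 0.995, 0.0, -0.0]
ft_force: [0.1, -0.2, -1.7]
width: 0.0313
grip_force: 40.0
```

```bash
cat > fl.py <<'E'
import sys
from m import *
np.set_printoptions(precision=4,suppress=True)
def circ(q): 
    x=np.linalg.lstsq(np.c_[2*q,np.ones(len(q))],(q**2).sum(1),rcond=None)[0]; return x[:-1],np.sqrt(x[-1]+x[:-1]@x[:-1])
t=sys.argv[1]; st=read_state(); print(st['time'],st['ee_pos'],st['width'],st['ft_force'])
zb=st['ee_pos'][2]-.101+.0555
for n in ('wrist','side','scene'):
    c=shot(n,n+t); h=hsv(c);H,s,v=[h[...,i].astype(int) for i in range(3)]
    P=cloud(c,(H>40)&(H<80)&(s>100)); P=P[np.linalg.norm(P[:,:2]-st['ee_pos'][:2],axis=1)<.08]
    b=P[(P[:,2]>zb-.04)&(P[:,2]<zb+.034)]; print(n,len(b),'ball',circ(b)); 
    l=P[P[:,2]>zb+.094-.001]; print('  lip',len(l),np.percentile(l,[1,99],axis=0).ravel() if len(l) else 0)
    o=(H>5)&(H<22)&(s>150)&(v>150); q=cloud(c,o); q=q[(np.linalg.norm(q[:,:2]-[.605,.022],axis=1)<.05)&(q[:,2]>.03)&(q[:,2]<.075)]; print('  ring z',len(q),np.percentile(q,[1,50,99],axis=0)[:,:].tolist() if len(q) else 0)
E
python3 fl.py 7
```

```text
19.65 [0.5933 0.0651 0.1983] 0.03134092990990167 [ 0.0921 -0.1934 -1.6878]
wrist 5258 ball (array([0.5926, 0.0648, 0.1526]), np.float64(0.03945064982323843))
  lip 2177 [ 0.5652 -0.0099  0.2461  0.6077  0.144   0.3129]
  ring z 1134 [[0.5651409392892833, -0.016419716525212753, 0.05760720564835091], [0.5839818780557638, -0.002839727766699919, 0.06668662455195204], [0.633306579726609, 0.04178121602888369, 0.06833855600421897]]
side 700 ball (array([0.5936, 0.0626, 0.1539]), np.float64(0.037012910355362326))
  lip 0 0
  ring z 452 [[0.5680515414340855, -0.02077086097783555, 0.05372947055394295], [0.6061351699555901, 0.021744831828458433, 0.0649925289598891], [0.6444120492197408, 0.05928506131061683, 0.0688432788580575]]
scene 539 ball (array([0.5948, 0.0645, 0.1513]), np.float64(0.03870510290066969))
  lip 33 [0.5867 0.0548 0.246  0.6114 0.0796 0.2518]
  ring z 290 [[0.5687689395266223, -0.017808557352816667, 0.056194940490951764], [0.6076245283657544, 0.024475721619192814, 0.06428214238216717], [0.6471092646599637, 0.0587971136324978, 0.06846144079891646]]
```

Request:
{"op": "step_arm", "data": {
  "delta_pos": [
    [0.1, -0.3, 0],
    [0.19, -0.7, 0],
    [0.15, -0.5, 0],
    [0.05, -0.2, 0],
    [0, 0, 0],
    [0, 0, -0.2],
    [0, 0, -0.4],
    [0, 0, -0.5],
    [0, 0, -0.4],
    [0, 0, -0.3],
    [0, 0, -0.15],
    [0, 0, 0]
  ],
  "turn": [0, 0, 0, 0, 0, 0, 0, 0, 0, 0, 0, 0]
}}

```text
time: 21.0
ee_pos: [0.6055, 0.0222, 0.1492]
eef_rot: [0.099, 0.995, -0.0, -0.0]
ft_force: [0.2, 0.9, -1.1]
width: 0.0317
grip_force: 40.0
```

```bash
python3 fl.py 8
python3 - <<'E'
from m import *
w,d,s=[load(n+'8')['image'] for n in ('wrist','side','scene')]
cv2.imwrite('pics/v8.png',np.vstack([w[150:400],np.hstack([cv2.resize(d[150:290,220:360],(280,280)),cv2.resize(s[160:300,190:330],(280,280))])])[:,:,::-1])
E
```

```text
21.0 [0.6055 0.0222 0.1492] 0.03173610490647586 [ 0.1699  0.8911 -1.1106]
wrist 5238 ball (array([0.6052, 0.0218, 0.1034]), np.float64(0.039475861605549875))
  lip 2176 [ 0.5775 -0.0525  0.197   0.6199  0.0986  0.2639]
  ring z 877 [[0.5650685009263594, -0.008206813726506543, 0.05764624696827911], [0.5721905586949774, 0.03144453504525295, 0.06653911111740515], [0.5972022429924172, 0.061012741705433145, 0.0681740818247333]]
side 713 ball (array([0.6067, 0.02  , 0.1045]), np.float64(0.03787748502974616))
  lip 0 0
  ring z 262 [[0.5673054761383814, -0.019785257993063996, 0.055270352935436744], [0.601693608116719, -0.007441737343642618, 0.0648621056331683], [0.6446329211808417, 0.03737828116769648, 0.06863567831829463]]
scene 470 ball (array([0.6072, 0.0208, 0.1028]), np.float64(0.03898467152662697))
  lip 25 [ 0.6036 -0.0022  0.1969  0.6355  0.0385  0.2193]
  ring z 143 [[0.5922641208904813, -0.01781562891752365, 0.055860319870942005], [0.6337339085955955, 0.006645647806923505, 0.06439652914118699], [0.647364190668125, 0.05188061168406443, 0.06773165429776758]]
```

View pics/v8.png

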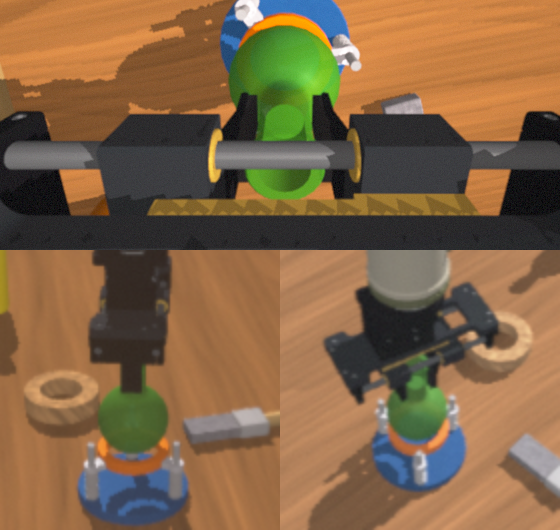

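The flask hangs upright, centred over the orange ring and between the posts in both fixed views. Now a gentle descent with the force watched.

Request:
{"op": "step_arm", "data": {
  "delta_pos": [
    [0, 0, -0.1],
    [0, 0, -0.1],
    [0, 0, -0.1],
    [0, 0, -0.06],
    [0, 0, -0.04],
    [0, 0, -0.04],
    [0, 0, 0],
    [0, 0, 0]
  ],
  "turn": [0, 0, 0, 0, 0, 0, 0, 0]
}}

```text
time: 21.95
ee_pos: [0.6059, 0.0223, 0.1391]
eef_rot: [0.099, 0.995, 0.0, 0.0]
ft_force: [-0.1, 0.7, 0.6]
width: 0.0319
grip_force: 40.0
```

Request:
{"op": "step_arm", "data": {
  "delta_pos": [
    [0, 0, -0.06],
    [0, 0, -0.06],
    [0, 0, -0.06],
    [0, 0, -0.06],
    [0, 0, 0],
    [0, 0, 0]
  ],
  "turn": [0, 0, 0, 0, 0, 0]
}}

```text
time: 22.55
ee_pos: [0.6059, 0.0222, 0.133]
eef_rot: [0.099, 0.995, 0.0, 0.0]
ft_force: [0.2, 1.2, 4.0]
width: 0.0311
grip_force: 40.0
```

Request:
{"op": "step_arm", "data": {
  "delta_pos": [
    [0, 0, -0.08],
    [0, 0, -0.08],
    [0, 0, -0.08],
    [0, 0, -0.08],
    [0, 0, -0.08],
    [0, 0, -0.04],
    [0, 0, 0],
    [0, 0, 0]
  ],
  "turn": [0, 0, 0, 0, 0, 0, 0, 0]
}}

```text
time: 23.35
ee_pos: [0.6062, 0.0222, 0.1223]
eef_rot: [0.099, 0.995, 0.0, 0.0]
ft_force: [-1.0, 0.7, 7.5]
width: 0.0314
grip_force: 40.0
```

```bash
python3 fl.py 9
```

```text
23.35 [0.6062 0.0222 0.1223] 0.03135873844552242 [-0.956   0.6901  7.4876]
wrist 5231 ball (array([0.6056, 0.0219, 0.0767]), np.float64(0.039464638934085))
  lip 2169 [ 0.5778 -0.0525  0.1701  0.6205  0.039   0.2367]
  ring z 803 [[0.5650932752086082, -0.00855516918977406, 0.04108282400639907], [0.5711150124666601, 0.03114106407406764, 0.05000281636294268], [0.5957930748762643, 0.06072818566304611, 0.07228655911907506]]
side 698 ball (array([0.6068, 0.0203, 0.0772]), np.float64(0.037926899400264634))
  lip 0 0
  ring z 228 [[0.5672179259162242, -0.021408605872247844, 0.037619373727512964], [0.6019033429146352, -0.009978661585660131, 0.04873494211187551], [0.6450930956569729, 0.031343753666741185, 0.05360778151726163]]
scene 456 ball (array([0.6077, 0.0208, 0.0757]), np.float64(0.03828595402077673))
  lip 21 [0.6057 0.0104 0.1708 0.6249 0.0395 0.1752]
  ring z 115 [[0.5953379015942765, -0.01841036925781443, 0.04109662502884509], [0.6350930351949308, 0.009605756988813885, 0.047470505304692545], [0.6476998155229143, 0.05021524300899796, 0.06392289019692583]]
```

Request:
{"op": "step_arm", "data": {
  "delta_pos": [
    [0, 0, -0.05],
    [0, 0, -0.05],
    [0, 0, -0.04],
    [0, 0, 0],
    [0, 0, 0]
  ],
  "turn": [0, 0, 0, 0, 0]
}}

```text
time: 24.0
ee_pos: [0.6063, 0.0222, 0.119]
eef_rot: [0.099, 0.995, 0.0, 0.001]
ft_force: [-0.3, 0.4, 9.7]
width: 0.0316
grip_force: 40.0
```

Request:
{"op": "step_arm", "data": {
  "delta_pos": [
    [0, 0, -0.02],
    [0, 0, 0],
    [0, 0, 0]
  ],
  "turn": [0, 0, 0]
}}

```text
time: 24.3
ee_pos: [0.6064, 0.0222, 0.1186]
eef_rot: [0.099, 0.995, 0.0, 0.001]
ft_force: [-0.7, 0.3, 9.1]
width: 0.0316
grip_force: 40.0
```

Request:
{"op": "step_arm", "data": {
  "delta_pos": [
    [0, 0, -0.03],
    [0, 0, 0],
    [0, 0, 0],
    [0, 0, 0],
    [0, 0, 0],
    [0, 0, 0]
  ],
  "turn": [0, 0, 0, 0, 0, 0]
}}

```text
time: 24.9
ee_pos: [0.6068, 0.0223, 0.1185]
eef_rot: [0.099, 0.995, 0.0, 0.001]
ft_force: [-1.1, 1.3, 13.4]
width: 0.031
grip_force: 40.0
```

```bash
python3 fl.py 10
```

```text
24.9 [0.6068 0.0223 0.1185] 0.031009531203083765 [-1.0558  1.2572 13.4235]
wrist 5245 ball (array([0.6057, 0.0219, 0.0729]), np.float64(0.03948659211550514))
  lip 2168 [ 0.5796 -0.0519  0.1662  0.621   0.1005  0.2315]
  ring z 830 [[0.5650108677206199, -0.008670048936492696, 0.037113265638150345], [0.5711443700458703, 0.031428976212747275, 0.046488210400857335], [0.596553490877149, 0.06092517743946117, 0.06968665801484011]]
side 685 ball (array([0.6069, 0.0203, 0.0735]), np.float64(0.03787915058415804))
  lip 0 0
  ring z 234 [[0.5674567536108291, -0.020963838003212328, 0.033515576780864746], [0.6013824804571992, -0.010385458907044287, 0.04500459187602662], [0.6450394994863375, 0.03298200340175868, 0.04908407188127845]]
scene 448 ball (array([0.6078, 0.0208, 0.0721]), np.float64(0.03826197235043423))
  lip 19 [0.6056 0.0122 0.1669 0.6253 0.039  0.1725]
  ring z 118 [[0.5928297135992673, -0.019067734772447425, 0.03548617129406168], [0.6350034907571643, 0.007724534319505205, 0.0443432993938237], [0.6477971445218618, 0.050371398350259174, 0.061512266695688045]]
```

The ring is on its stop: it has come down 20 mm to 0.046 m and the push is 13 N. The flask is centred, upright and gripped, so I hand in.

```bash
python3 -c "
from bench import *
print(close_job())"
```

```text
the job is handed in; nothing more can be done
None
```

I handed the job in at about 25 s, with the block let go in the square pocket and the flask gripped by its neck, pressing the ring down about 20 mm onto its stop with about 13 N; `close_job()` gave no verdict.

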